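# Top layer on the stone carver's crib

### The arm

A 6-joint arm with a two-finger parallel gripper is mounted at the origin on the work surface. World frame = base frame: x ahead of the robot, y to its left, z up, the work surface at z = 0. Lengths are in mm, angles in degrees, forces in N, time in s.
With the tool pointing down it reaches from about 250 to 725 mm from the base axis. Payload 9.7 kg.
Tool frame: the origin (TCP) lies where the fingers leave the gripper's body, on its centre line; the fingertips stand 73 mm ahead of it and the grasp point (between the pads) lies 54 mm ahead of it; z points along the fingers, y is the line along which they close (so a half turn about z gives the same grasp; the last joint's range is limited). The gripper opens to 85 mm and grips with 20 to 120 N. Pads are 22 mm wide; open, the fingers measure 114 mm over their backs; the gripper's body (76 mm by 85 mm) begins 54 mm behind the grasp point. The pads swing forward as they close: fully open they stand 13 mm farther back than shut.
Start: joints at [-74.828, 4.979, 10.078, 95.1, 0, 90], TCP at [143.941, -530.828, 303.884] pointing down, gripper open.
Joint ranges: [-179.16, 179.16], [-48.56, 103.87], [-65.8, 70.77], [-126.05, 130.52], [-82.76, 87.17], [-180, 180]. Speed limits (degrees/s): [127.2, 127.2, 147.25, 180, 180, 180].

### API

Orientations are given as a 3x3 rotation matrix whose columns are the frame's x, y, z axes.
In Python, from cell import sense, capture, job_done, spot_in, landmark_of gives the robot as it stands.
- The arm moves only by the shell command python3 -m creep 'ROWS' [OPENING]. ROWS is JSON, a list of rows, each an object of numbers: "x", "y", "z": the shift along the tool's x, y, z in m; "spin": the turn about the tool's z in rad. In form: [{"x": .., "y": .., "z": .., "spin": ..}, ...]. A call has 1 to 20 rows; each row shifts and turns the commanded pose from where the row before left it, along the tool's axes as they then stand; what a row does not reach is not made up. A row lasts 1/10 s, in which the tool goes at most 50 mm and 8.59 degrees, less where a joint would pass 70% of its speed; a pose out of reach is approached as far as the arm can. A call is refused whole if a number of a shift passes 0.05 or a number of a turn 0.15, either way. A call with a gripper value outside its range is refused whole. OPENING is the closure, from -1 (fully open) to 1 (shut), so that 0 is half open, set as the call begins (- or left out, the last holds). The fingers move at their own pace and stop on an object; the grip force is fixed at half the most. Time passes only in rows, so rows that do not move let the fingers close. It gives the time, the measured TCP pose, the force, the opening and the grip force at its end, in the units of the state.
- sense(): the state, without advancing time (a new reading comes with each control period).
- capture(name): name is "scene" or "top" or "wrist"; returns a dict with "frame" (384x512x3 uint8, red, green, blue), "depth" (384x512 float32, mm along the optical axis (not along the pixel's ray), 0 where there is no reading), "mtx" (3x3 intrinsics, pixels), "R" (3x3) and "t" (3): a world point X has camera coordinates R X + t. Camera axes: x right, y down, z forward; pixel columns grow to the right and rows downward; lengths in mm; the calibration is good to about 2 mm. The wrist camera is an equidistant fisheye: a pixel r from the principal point sees the ray r / f radians off the axis. A picture is of the moment at which its call begins.
- job_done(): hands the job in; it is judged then, once.
Trained networks look in a picture, given as the dict that the camera call returned (one of the last four; its "shot" number tells which), for a name from the list of things; names that differ only in an ending like _2 or _b are one class to them, and where a whole thing is asked for, a point or a joint stands for the part that bears it (a point fixed in the world has none). Each returns a list of dicts, best first, with "confidence" (0 to 1); they miss things now and then, are a little off and sometimes report something else, mostly with a low value. They report only what shows in the picture. A call takes as long as a camera call. They do not tell look-alikes from the thing itself.
- spot_in(label, picture): "rect" ([left, top, right, bottom] in pixels, round what is visible of it).
- landmark_of(label, picture): "point" ([column, row] in pixels: a listed point, or the origin of a listed thing).
The state is a dict: "time_s": time; "q": joint angles; "joint_velocities": joint speeds; "tau": joint torques, N m; "position": TCP position; "ee_rot": TCP orientation; "wrist_force": force on the tool from outside, world axes, zero at the start; "ft_torque": the same for the moment, N m; "finger_gap": finger opening in mm; "finger_force": force on a finger pad.
Only numpy, scipy, OpenCV 4.12 (cv2) and the standard library are available. Lean on these libraries where they do the work, as an engineer would, in place of code of your own. Each camera call takes 0.05 s, during which the arm holds its last target. There are 200 camera calls.

### The job

The little crib of wooden battens that will hold the stone plate off the table still lacks its top layer. Lay the two loose 160 mm battens flat on it, crosswise over the two battens that are now uppermost, one straight above each of the bottom battens, and let go. Use neither the short offcut nor the thin lath, and leave the coffee cup standing where it is.

Things in the scene. Friction and masses are not known exactly. Their poses are not given: they have to be found in the camera images.
- crib: Unfinished crib, fixed to the table: plywood base 180 x 180 x 10 mm, then two glued layers of 160 x 30 x 20 mm battens. Origin: centre of the base's underside, z up. Bottom layer: two along crib x, centred at y = +-55 mm. Upper layer: two along y, centred at x = +-55 mm, tops 50 mm high. New battens go along x at y = +-55, x = 0, middles 60 mm up; either in either place. Open between battens.
- batten_a: One of two equal loose battens of plain light wood, 160 mm long (its x), 30 wide (its y), 20 thick (its z), flat on the table, about 60 g. Origin at its very middle, 10 mm above its underside. Bystanders of the same wood lie about: a short offcut (90 x 30 x 20 mm) and a thin lath (200 x 30 x 8 mm), not wanted.
- batten_b: The other of two equal loose battens of plain light wood, 160 mm long (its x), 30 wide (its y), 20 thick (its z), flat on the table, about 60 g. Origin at its very middle, 10 mm above its underside. Bystanders of the same wood lie about: a short offcut (90 x 30 x 20 mm) and a thin lath (200 x 30 x 8 mm), not wanted.
- cup: White coffee mug, 76 mm across the rim, 60 mm tall, standing loose on the far left of the table with its handle at its +y. Origin at the centre of its underside. Not to be knocked.
Mind the look-alikes: they are no part of the job. What is shaped like the batten_b but pink or turquoise is not meant.

How it is judged (in metres and radians):
On the way:
1. one of the 160 mm battens rests in its place on top of the crib (((x of batten_a in the frame of crib between -0.02 and 0.02 m and y of batten_a in the frame of crib between 0.037 and 0.073 m and z of batten_a in the frame of crib between 0.053 and 0.067 m and angle between the x axis of batten_a and the x axis of crib, either way round below 0.2 rad and angle between the z axis of batten_a and the z axis of crib, either way round below 0.1 rad and linear speed of batten_a below 0.02 m/s) or (x of batten_a in the frame of crib between -0.02 and 0.02 m and y of batten_a in the frame of crib between -0.073 and -0.037 m and z of batten_a in the frame of crib between 0.053 and 0.067 m and angle between the x axis of batten_a and the x axis of crib, either way round below 0.2 rad and angle between the z axis of batten_a and the z axis of crib, either way round below 0.1 rad and linear speed of batten_a below 0.02 m/s) or (x of batten_b in the frame of crib between -0.02 and 0.02 m and y of batten_b in the frame of crib between 0.037 and 0.073 m and z of batten_b in the frame of crib between 0.053 and 0.067 m and angle between the x axis of batten_b and the x axis of crib, either way round below 0.2 rad and angle between the z axis of batten_b and the z axis of crib, either way round below 0.1 rad and linear speed of batten_b below 0.02 m/s) or (x of batten_b in the frame of crib between -0.02 and 0.02 m and y of batten_b in the frame of crib between -0.073 and -0.037 m and z of batten_b in the frame of crib between 0.053 and 0.067 m and angle between the x axis of batten_b and the x axis of crib, either way round below 0.2 rad and angle between the z axis of batten_b and the z axis of crib, either way round below 0.1 rad and linear speed of batten_b below 0.02 m/s))), for 0.2 s.
At the end, for the whole second after the job is handed in: Both 160 mm battens lie flat and at rest on the crib's top, one above each bottom batten: each centred within 18 mm sideways and 20 mm lengthwise of that place, within 0.2 rad of the crib's x axis, its middle 53 to 67 mm above the table ((((x of batten_a in the frame of crib between -0.02 and 0.02 m and y of batten_a in the frame of crib between 0.037 and 0.073 m and z of batten_a in the frame of crib between 0.053 and 0.067 m and angle between the x axis of batten_a and the x axis of crib, either way round below 0.2 rad and angle between the z axis of batten_a and the z axis of crib, either way round below 0.1 rad and linear speed of batten_a below 0.02 m/s) and (x of batten_b in the frame of crib between -0.02 and 0.02 m and y of batten_b in the frame of crib between -0.073 and -0.037 m and z of batten_b in the frame of crib between 0.053 and 0.067 m and angle between the x axis of batten_b and the x axis of crib, either way round below 0.2 rad and angle between the z axis of batten_b and the z axis of crib, either way round below 0.1 rad and linear speed of batten_b below 0.02 m/s)) or ((x of batten_a in the frame of crib between -0.02 and 0.02 m and y of batten_a in the frame of crib between -0.073 and -0.037 m and z of batten_a in the frame of crib between 0.053 and 0.067 m and angle between the x axis of batten_a and the x axis of crib, either way round below 0.2 rad and angle between the z axis of batten_a and the z axis of crib, either way round below 0.1 rad and linear speed of batten_a below 0.02 m/s) and (x of batten_b in the frame of crib between -0.02 and 0.02 m and y of batten_b in the frame of crib between 0.037 and 0.073 m and z of batten_b in the frame of crib between 0.053 and 0.067 m and angle between the x axis of batten_b and the x axis of crib, either way round below 0.2 rad and angle between the z axis of batten_b and the z axis of crib, either way round below 0.1 rad and linear speed of batten_b below 0.02 m/s)))); the robot touches nothing.
It fails at once if the coffee cup is knocked over or pushed more than 30 mm (distance of cup from where it was at the start of the episode above 0.03 m or angle between cup's own z axis and vertical above 0.3 rad).
It also fails if it takes over 61 s, if anything falls off the work surface, if the arm or the gripper's body presses on something with over 40 N, if the wrist force passes 120 N, or if a joint passes its speed limit or range.

## Working session

There is one attempt and no reset: what is moved stays moved. The work goes in short steps, Python scripts to look and compute and a shell command to move; the robot and the scene stay as the last step left them, time stands still between calls to the robot, and variables do not carry over. Pictures are saved under pics/ and viewed, at most 10 in all, crops included, and the job is handed in when it is done.

```bash
mkdir -p pics; python3 - <<'E'
from cell import *
import cv2,numpy as np,pickle
s=sense();print(s['time_s'],s['position'],np.round(s['ee_rot'],3).tolist(),s['finger_gap'])
P={}
for n in('top','scene'):
    p=capture(n);P[n]=p
    cv2.imwrite(f'pics/{n}1.png',cv2.cvtColor(p['frame'],cv2.COLOR_RGB2BGR))
    for l in('crib','batten_a','cup'):
        print(n,l,[(np.round(d['rect']).tolist(),round(d['confidence'],2)) for d in spot_in(l,p)],[(np.round(d['point']).tolist(),round(d['confidence'],2)) for d in landmark_of(l,p)])
pickle.dump(P,open('p1.pkl','wb'))
p=P['top'];print(p['R'],p['t'],p['mtx'])
E
```

```text
0.0 [ 143.9105879  -530.69664358  303.1948357 ] [[0.965, 0.262, -0.0], [0.262, -0.965, 0.001], [-0.0, -0.001, -1.0]] 85.54446720978144
top crib [] [([233.0, 183.0], 0.57)]
top batten_a [([353.0, 185.0, 406.0, 201.0], 0.92), ([311.0, 180.0, 329.0, 228.0], 0.89), ([321.0, 128.0, 337.0, 178.0], 0.83), ([324.0, 252.0, 357.0, 295.0], 0.83)] [([326.0, 153.0], 0.71), ([377.0, 193.0], 0.68), ([338.0, 272.0], 0.65)]
top cup [([158.0, 92.0, 190.0, 126.0], 0.69)] [([175.0, 106.0], 0.73)]
scene crib [([221.0, 194.0, 302.0, 271.0], 0.87)] []
scene batten_a [([147.0, 170.0, 196.0, 196.0], 0.91), ([240.0, 125.0, 285.0, 134.0], 0.66), ([201.0, 150.0, 240.0, 181.0], 0.62), ([169.0, 124.0, 195.0, 153.0], 0.52)] [([224.0, 165.0], 0.92), ([181.0, 139.0], 0.75), ([170.0, 183.0], 0.72), ([261.0, 128.0], 0.62)]
scene cup [([217.0, 312.0, 261.0, 346.0], 0.8)] []
[[ 0.00932751 -0.99995012 -0.00357067]
 [-0.99865472 -0.00913316 -0.05104242]
 [ 0.05100726  0.00404197 -0.9986901 ]] [ -71.34370571  469.73046846 1342.63655894] [[416.62590529   0.         252.05392511]
 [  0.         416.62590529 193.14389752]
 [  0.           0.           1.        ]]
```

View pics/top1.png

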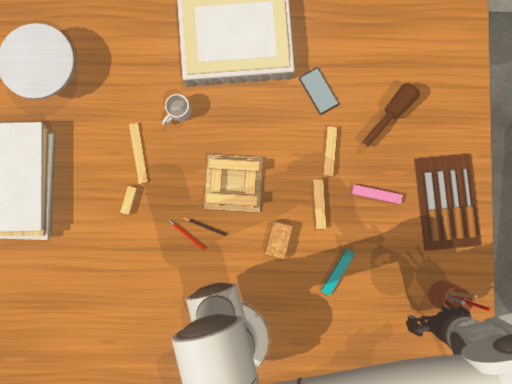

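View pics/scene1.png

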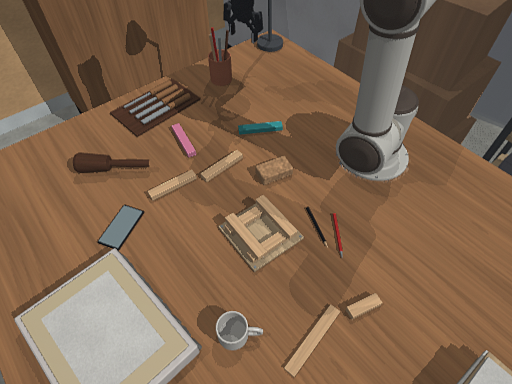

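The top image shows four light-wood sticks: (330,151) and (319,204) look like equal full-size battens. (139,153) is longer and thin, so it is the lath, and (129,200) is the short offcut. The pink one (377,193) and turquoise one (338,272) are look-alikes. The crib is at (234,183) with its uppermost battens running along image-horizontal, and the cup is at (177,106). Next I'll measure sizes and heights.

```bash
cat > h.py <<'E'
import numpy as np,cv2
def world(p):
    K,R,t,d=p['mtx'],p['R'],p['t'],p['depth'].astype(float)
    v,u=np.mgrid[:384,:512]
    c=np.stack([(u-K[0,2])/K[0,0]*d,(v-K[1,2])/K[1,1]*d,d],-1)
    return (c-t)@R
def hue(p): return cv2.cvtColor(p['frame'],cv2.COLOR_RGB2HSV).astype(int)
def rects(p,zr,area,box=(-900,1000,-900,900)):
    "blobs of light wood within a height band: min-area rectangle in world xy"
    W=world(p);H=hue(p)
    m=(H[...,0]>10)&(H[...,0]<28)&(H[...,2]>165)&(W[...,2]>zr[0])&(W[...,2]<zr[1])&(p['depth']>0)
    m&=(W[...,0]>box[0])&(W[...,0]<box[1])&(W[...,1]>box[2])&(W[...,1]<box[3])
    n,L,S,C=cv2.connectedComponentsWithStats(m.astype(np.uint8),connectivity=4)
    out=[]
    for i in range(1,n):
        if S[i,4]<area: continue
        q=W[L==i];r=cv2.minAreaRect(q[:,:2].astype(np.float32))
        c=np.array(r[0]);(a,b)=r[1];g=r[2]
        if a<b:a,b,g=b,a,g+90
        out.append((np.round(C[i]).tolist(),int(S[i,4]),np.round(c,1).tolist(),round(a),round(b),round((g+90)%180-90,1),round(float(np.median(q[:,2])),1)))
    return out
E
python3 - <<'E'
import pickle,cv2,numpy as np
from h import *
P=pickle.load(open('p1.pkl','rb'))
for n in('top','scene'):
    print(n)
    for r in rects(P[n],(4,36),40): print('low',r)
    for r in rects(P[n],(40,60),40): print('crib',r)
p=P['top'];W=world(p)
print('table z',np.median(W[250:300,100:160,2]),'bat',W[151,330],W[204,319],'lath',W[153,139])
f=cv2.cvtColor(p['frame'],cv2.COLOR_RGB2BGR)[110:240,110:350]
cv2.imwrite('pics/crop1.png',cv2.resize(f,None,fx=3.3,fy=3.3,interpolation=cv2.INTER_CUBIC))
E
```

```text
top
low ([138.0, 153.0], 496, [601.5, 308.1], 202, 33, 9.7, 8.2)
low ([330.0, 151.0], 498, [614.1, -319.1], 169, 32, -5.0, 20.3)
low ([49.0, 168.0], 172, [535.5, 587.6], 240, 12, -1.1, 32.0)
low ([217.0, 157.0], 78, [588.4, 37.4], 82, 20, -89.1, 11.4)
low ([233.0, 185.0], 1614, [501.9, -4.8], 191, 180, -2.8, 12.1)
low ([466.0, 181.0], 42, [512.0, -755.8], 78, 8, 5.1, 24.8)
low ([441.0, 179.0], 63, [518.4, -675.1], 52, 15, 6.9, 24.4)
low ([429.0, 184.0], 126, [496.6, -637.4], 89, 21, 7.3, 24.3)
low ([319.0, 204.0], 497, [437.1, -284.1], 164, 35, 4.8, 20.5)
low ([128.0, 200.0], 252, [444.1, 335.6], 91, 37, -18.7, 20.1)
low ([431.0, 204.0], 42, [441.5, -643.5], 29, 18, -2.1, 24.0)
low ([471.0, 222.0], 142, [385.6, -765.3], 93, 16, 5.9, 30.4)
low ([458.0, 223.0], 141, [381.7, -725.2], 93, 14, 5.2, 30.6)
low ([446.0, 222.0], 101, [378.5, -687.6], 93, 14, 7.2, 30.4)
low ([273.0, 242.0], 181, [317.0, -139.3], 93, 39, -14.2, 33.6)
low ([25.0, 237.0], 147, [318.9, 660.4], 152, 17, -88.2, 31.8)
low ([258.0, 335.0], 631, [15.2, -90.0], 200, 58, 12.3, 12.7)
crib ([235.0, 64.0], 968, [928.6, -13.
[... 624 characters left out ...]
[506.4, -6.8], 53, 42, 86.7, 10.6)
low ([272.0, 241.0], 221, [508.4, 54.5], 66, 30, -3.3, 30.1)
low ([276.0, 253.0], 85, [519.9, 81.3], 61, 14, -3.9, 10.6)
low ([364.0, 305.0], 387, [445.0, 338.4], 91, 29, -15.3, 20.8)
low ([311.0, 341.0], 986, [601.4, 313.3], 199, 29, 10.6, 8.8)
crib ([278.0, 216.0], 412, [450.0, 2.2], 161, 29, 87.4, 50.5)
crib ([246.0, 235.0], 514, [559.4, -3.2], 159, 31, 86.8, 50.5)
crib ([161.0, 323.0], 843, [905.5, -9.4], 357, 117, -85.5, 55.2)
crib ([500.0, 364.0], 73, [334.7, 623.0], 39, 11, -85.9, 56.7)
table z -0.06993584437355024 bat [ 609.44937658 -319.01502561   18.6987912 ] [ 436.80157257 -282.88583673   22.54466924] lath [599.20090347 305.39491175   6.65286028]
```

View pics/crop1.png

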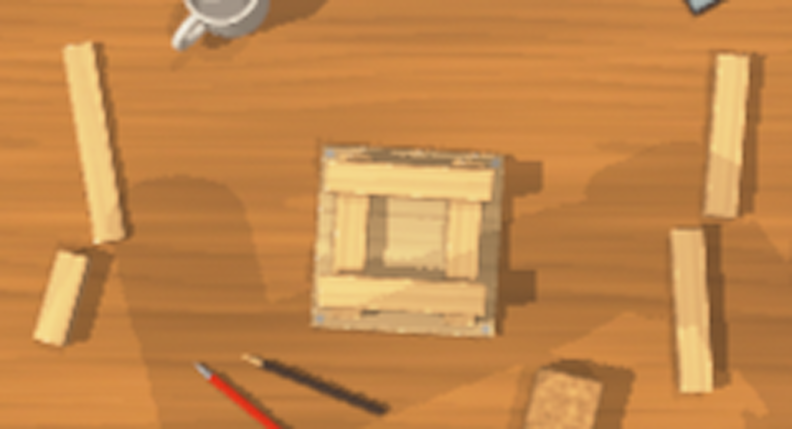

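The crop confirms it. The right-hand pair, at top pixels (330,151) and (319,204), measures about 160 x 32 mm with its top at z = 20, so those are the battens. The left pair is the lath (200 mm long, top at 8) and the offcut (90 mm). Averaging both cameras:

| Item | Position (mm) | Yaw (deg) |
|---|---|---|
| Crib | (504, -3) | -2.9 |
| Near batten | (438, -282) | +4 |
| Far batten | (613, -316) | -6.5 |

I'll go to the near batten first.

```bash
python3 -m creep '[{"spin":0.0975},{"spin":0.0975},{"x":0.031,"y":-0.0228},{"x":0.031,"y":-0.0228},{"x":0.031,"y":-0.0228},{"x":0.031,"y":-0.0228},{"x":0.031,"y":-0.0228},{"x":0.031,"y":-0.0228},{"x":0.031,"y":-0.0228},{"x":0.031,"y":-0.0228},{"x":0.031,"y":-0.0228},{"x":0.031,"y":-0.0228},{"z":0.03},{"z":0.03},{"z":0.03},{"z":0}]' -1
cat > w.py <<'E'
# where: current TCP, yaw; args target x y yaw -> tool-frame shift
import sys,numpy as np
from cell import sense
s=sense();R=np.array(s['ee_rot']);p=np.array(s['position'])
print('t',s['time_s'],'p',np.round(p,1),'yaw',round(np.degrees(np.arctan2(R[1,0],R[0,0])),2),'gap',round(s['finger_gap'],1),'pad',s['finger_force'],'F',np.round(s['wrist_force'],1))
if len(sys.argv)>3:
    x,y,g=map(float,sys.argv[1:4]);a=np.radians(g)
    y0=np.arctan2(R[1,0],R[0,0]);d=np.array([x-p[0],y-p[1]])
    print('spin',round(y0-a,3),'then dx,dy',np.round([d@[np.cos(a),np.sin(a)],d@[np.sin(a),-np.cos(a)]],1))
E
python3 w.py 438 -282 4; python3 - <<'E'
from cell import *
import cv2,pickle
p=capture('wrist');pickle.dump(p,open('w1.pkl','wb'));print(p['mtx'],p['t'],p['R'])
cv2.imwrite('pics/w1.png',cv2.cvtColor(p['frame'],cv2.COLOR_RGB2BGR))
E
```

```text
t 0.7 p [ 144.  -530.8  303.9] yaw 15.17 gap 85.5 pad 0.0 F [-0.  -0.1  0.6]
spin 0.195 then dx,dy [ 310.7 -227.7]
[[297.31863964   0.         258.26207939]
 [  0.         297.31863964 188.27094231]
 [  0.           0.           1.        ]] [-551.37426581  -38.44763609  378.26654671] [[ 2.61942872e-01 -9.65083332e-01  3.07192241e-04]
 [-9.20556537e-01 -2.49761816e-01  3.00324320e-01]
 [-2.89761271e-01 -7.89506028e-02 -9.53837097e-01]]schema error: expected keys x, y, z, spin
```

View pics/w1.png

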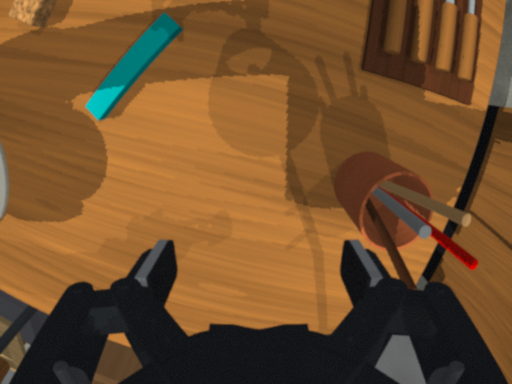

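The move was refused because every row needs all four keys, so the arm has not moved. The wrist view shows the open fingers at (155,270) and (365,270), with the turquoise stick at (133,65). I'll retype the move with full rows.

```bash
python3 -m creep '[{"x":0,"y":0,"z":0,"spin":0.0975},{"x":0,"y":0,"z":0,"spin":0.0975},{"x":0.031,"y":-0.0228,"z":0,"spin":0},{"x":0.031,"y":-0.0228,"z":0,"spin":0},{"x":0.031,"y":-0.0228,"z":0,"spin":0},{"x":0.031,"y":-0.0228,"z":0,"spin":0},{"x":0.031,"y":-0.0228,"z":0,"spin":0},{"x":0.031,"y":-0.0228,"z":0,"spin":0},{"x":0.031,"y":-0.0228,"z":0,"spin":0},{"x":0.031,"y":-0.0228,"z":0,"spin":0},{"x":0.031,"y":-0.0228,"z":0,"spin":0},{"x":0.031,"y":-0.0228,"z":0,"spin":0},{"x":0,"y":0,"z":0.03,"spin":0},{"x":0,"y":0,"z":0.03,"spin":0},{"x":0,"y":0,"z":0.03,"spin":0},{"x":0,"y":0,"z":0,"spin":0}]' -1
python3 w.py 438 -282 4; python3 - <<'E'
from cell import *
import cv2,pickle
p=capture('wrist');pickle.dump(p,open('w1.pkl','wb'))
cv2.imwrite('pics/w2.png',cv2.cvtColor(p['frame'],cv2.COLOR_RGB2BGR))
E
```

```text
time_s: 2.35
position: [436.1, -280.8, 210.1]
ee_rot: [[0.998, 0.07, -0.005], [0.07, -0.998, 0.003], [-0.005, -0.004, -1.0]]
wrist_force: [0.0, 0.3, -0.6]
finger_gap: 85.3
finger_force: 0.0
t 2.35 p [ 436.1 -280.8  210.1] yaw 4.02 gap 85.3 pad 0.0 F [ 0.   0.3 -0.6]
spin 0.0 then dx,dy [1.8 1.3]
```

View pics/w2.png

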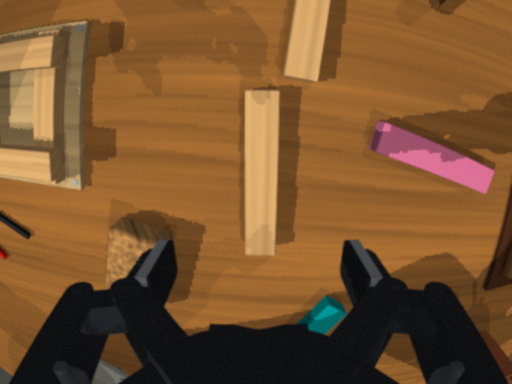

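The batten at (262,172) is centred between the fingers and parallel to them. I'll check its lengthwise position with the wrist depth.

```bash
cat >> h.py <<'E'
def world_fish(p):
    K,R,t,d=p['mtx'],p['R'],p['t'],p['depth'].astype(float)
    v,u=np.mgrid[:384,:512]
    a=(u-K[0,2])/K[0,0];b=(v-K[1,2])/K[1,1];th=np.hypot(a,b)+1e-9
    k=np.tan(np.minimum(th,1.4))/th
    return (np.stack([a*k*d,b*k*d,d],-1)-t)@R
E
cat > wr.py <<'E'
import sys,cv2,numpy as np,h
from cell import capture
p=capture('wrist');h.world=h.world_fish
for r in h.rects(p,(12,30),400): print(r)
print('top50');[print(r) for r in h.rects(p,(42,58),400)]
print('top70');[print(r) for r in h.rects(p,(62,78),400)]
E
python3 wr.py
```

```text
([305.0, 40.0], 2702, [572.1, -314.4], 80, 30, -4.8, 18.6)
([44.0, 105.0], 1336, [506.6, -58.5], 74, 31, -2.9, 28.5)
([260.0, 171.0], 5184, [439.8, -283.4], 159, 30, 3.7, 18.6)
top50
([27.0, 55.0], 1472, [558.6, -45.9], 82, 29, 87.7, 48.6)
([26.0, 164.0], 1382, [448.9, -39.9], 84, 30, 86.6, 48.5)
top70
```

```bash
python3 -m creep '[{"x":0.0035,"y":0.003,"z":0.02,"spin":0},{"x":0,"y":0,"z":0.03,"spin":0},{"x":0,"y":0,"z":0.03,"spin":0},{"x":0,"y":0,"z":0.025,"spin":0},{"x":0,"y":0,"z":0.018,"spin":0},{"x":0,"y":0,"z":0.01,"spin":0},{"x":0,"y":0,"z":0,"spin":0},{"x":0,"y":0,"z":0,"spin":0}]' -1 && python3 -m creep '[{"x":0,"y":0,"z":0,"spin":0},{"x":0,"y":0,"z":0,"spin":0},{"x":0,"y":0,"z":0,"spin":0},{"x":0,"y":0,"z":0,"spin":0},{"x":0,"y":0,"z":0,"spin":0},{"x":0,"y":0,"z":0,"spin":0},{"x":0,"y":0,"z":0,"spin":0},{"x":0,"y":0,"z":0,"spin":0},{"x":0,"y":0,"z":0,"spin":0},{"x":0,"y":0,"z":0,"spin":0}]' 1; python3 w.py
```

```text
time_s: 3.25
position: [441.7, -285.0, 82.5]
ee_rot: [[0.998, 0.07, 0.002], [0.07, -0.998, -0.001], [0.002, 0.001, -1.0]]
wrist_force: [0.4, -0.2, 0.3]
finger_gap: 85.6
finger_force: 0.0
time_s: 4.25
position: [441.2, -284.7, 81.5]
ee_rot: [[0.998, 0.07, 0.001], [0.07, -0.998, -0.0], [0.001, 0.001, -1.0]]
wrist_force: [-0.5, 1.2, 5.1]
finger_gap: 28.1
finger_force: 60.2
t 4.25 p [ 441.2 -284.7   81.5] yaw 4.0 gap 28.1 pad 60.24610877037048 F [-0.5  1.2  5.1]
```

```bash
python3 -m creep '[{"x":0,"y":0,"z":-0.01,"spin":0},{"x":0,"y":0,"z":-0.03,"spin":0},{"x":0,"y":0,"z":-0.03,"spin":0},{"x":0,"y":0,"z":-0.03,"spin":0},{"x":0,"y":0,"z":0,"spin":0.04},{"x":0,"y":0,"z":0,"spin":0.04},{"x":0,"y":0,"z":0,"spin":0.04},{"x":0.005,"y":-0.023,"z":0,"spin":0},{"x":0.005,"y":-0.023,"z":0,"spin":0},{"x":0.005,"y":-0.023,"z":0,"spin":0},{"x":0.005,"y":-0.023,"z":0,"spin":0},{"x":0.005,"y":-0.023,"z":0,"spin":0},{"x":0.005,"y":-0.023,"z":0,"spin":0},{"x":0.005,"y":-0.023,"z":0,"spin":0},{"x":0.005,"y":-0.023,"z":0,"spin":0},{"x":0.005,"y":-0.023,"z":0,"spin":0},{"x":0.005,"y":-0.022,"z":0,"spin":0},{"x":0,"y":0,"z":0,"spin":0},{"x":0,"y":0,"z":0,"spin":0},{"x":0,"y":0,"z":0,"spin":0}]'; python3 w.py 503.5 -58.4 -2.9; python3 - <<'E'
from cell import *
import cv2,h
p=capture('wrist');h.world=h.world_fish
cv2.imwrite('pics/w3.png',cv2.cvtColor(p['frame'],cv2.COLOR_RGB2BGR))
for z in((42,58),(80,140)):
    for r in h.rects(p,z,300): print(z,r)
E
```

```text
time_s: 6.25
position: [502.2, -58.8, 181.0]
ee_rot: [[0.999, -0.051, -0.0], [-0.051, -0.999, -0.0], [-0.0, 0.0, -1.0]]
wrist_force: [0.2, -0.5, -0.4]
finger_gap: 28.1
finger_force: 59.5
t 6.25 p [502.2 -58.8 181. ] yaw -2.9 gap 28.1 pad 59.544920325279236 F [ 0.2 -0.5 -0.4]
spin 0.0 then dx,dy [ 1.3 -0.5]
(42, 58) ([155.0, 132.0], 5774, [561.9, 16.6], 115, 30, 87.0, 48.6)
(42, 58) ([145.0, 262.0], 2107, [453.6, 34.2], 89, 29, 87.8, 48.6)
(80, 140) ([256.0, 150.0], 6846, [548.7, -62.3], 64, 30, -2.7, 118.1)
(80, 140) ([258.0, 294.0], 3214, [475.8, -58.2], 50, 29, -3.2, 118.0)
```

View pics/w3.png

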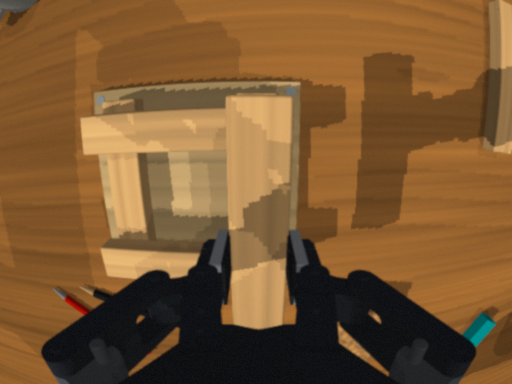

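The batten is level, held over the crib's right slot at (260,205), and its grip is symmetrical. Its centre is 3 mm short in x. It needs to go down about 50 mm.

```bash
python3 -m creep '[{"x":0.003,"y":-0.0005,"z":0.01,"spin":0},{"x":0,"y":0,"z":0.015,"spin":0},{"x":0,"y":0,"z":0.012,"spin":0},{"x":0,"y":0,"z":0.006,"spin":0},{"x":0,"y":0,"z":0.004,"spin":0},{"x":0,"y":0,"z":0.002,"spin":0},{"x":0,"y":0,"z":0.001,"spin":0},{"x":0,"y":0,"z":0,"spin":0},{"x":0,"y":0,"z":0,"spin":0},{"x":0,"y":0,"z":0,"spin":0}]'; python3 w.py 505 -58.4 -2.9
```

```text
time_s: 7.3
position: [505.6, -58.0, 131.5]
ee_rot: [[0.999, -0.05, 0.001], [-0.05, -0.999, -0.0], [0.001, 0.0, -1.0]]
wrist_force: [-2.9, -0.4, 5.5]
finger_gap: 28.1
finger_force: 60.2
t 7.3 p [505.6 -58.  131.5] yaw -2.87 gap 28.1 pad 60.19911289215088 F [-2.9 -0.4  5.5]
spin 0.0 then dx,dy [-0.6  0.5]
```

Light contact at 5.5 N. Releasing, then rising.

```bash
python3 -m creep '[{"x":0,"y":0,"z":0,"spin":0},{"x":0,"y":0,"z":0,"spin":0},{"x":0,"y":0,"z":0,"spin":0},{"x":0,"y":0,"z":0,"spin":0},{"x":0,"y":0,"z":0,"spin":0},{"x":0,"y":0,"z":-0.01,"spin":0},{"x":0,"y":0,"z":-0.02,"spin":0},{"x":0,"y":0,"z":-0.03,"spin":0},{"x":0,"y":0,"z":-0.03,"spin":0},{"x":0,"y":0,"z":0,"spin":0},{"x":0,"y":0,"z":0,"spin":0}]' -0.6; python3 wr.py;python3 w.py 613 -317 -5.5
```

```text
time_s: 8.4
position: [505.8, -58.0, 222.0]
ee_rot: [[0.999, -0.05, 0.002], [-0.05, -0.999, -0.0], [0.002, 0.0, -1.0]]
wrist_force: [-0.1, -0.5, -0.3]
finger_gap: 68.5
finger_force: 0.0
([485.0, 42.0], 1027, [651.2, -320.5], 81, 31, -5.5, 18.7)
([144.0, 182.0], 1846, [509.6, 51.2], 74, 29, -2.6, 28.5)
top50
([174.0, 130.0], 4439, [561.8, 14.5], 120, 30, 86.6, 48.6)
([145.0, 244.0], 1084, [454.0, 49.3], 59, 29, 87.0, 48.6)
([217.0, 248.0], 1214, [450.4, -17.7], 44, 29, 87.5, 48.6)
top70
([258.0, 186.0], 6762, [504.0, -58.9], 159, 30, -3.3, 68.6)
t 8.45 p [505.4 -58.  220.9] yaw -2.88 gap 68.4 pad 0.0 F [-0.   0.8 -0.9]
spin 0.046 then dx,dy [131.9 247.5]
```

The first batten is down at (504, -59), yaw -3.3°, top at about 70. Now the far batten.

```bash
python3 -m creep '[{"x":0,"y":0,"z":0,"spin":0.046},{"x":0.0132,"y":0.02475,"z":0,"spin":0},{"x":0.0132,"y":0.02475,"z":0,"spin":0},{"x":0.0132,"y":0.02475,"z":0,"spin":0},{"x":0.0132,"y":0.02475,"z":0,"spin":0},{"x":0.0132,"y":0.02475,"z":0,"spin":0},{"x":0.0132,"y":0.02475,"z":0,"spin":0},{"x":0.0132,"y":0.02475,"z":0,"spin":0},{"x":0.0132,"y":0.02475,"z":0,"spin":0},{"x":0.0132,"y":0.02475,"z":0,"spin":0},{"x":0.0132,"y":0.02475,"z":0,"spin":0},{"x":0,"y":0,"z":0,"spin":0},{"x":0,"y":0,"z":0,"spin":0},{"x":0,"y":0,"z":0,"spin":0}]' -1; python3 wr.py;python3 w.py 613 -317 -5.5
```

```text
time_s: 9.85
position: [612.8, -316.4, 220.2]
ee_rot: [[0.995, -0.096, -0.001], [-0.096, -0.995, 0.001], [-0.001, -0.001, -1.0]]
wrist_force: [0.2, -0.1, -0.3]
finger_gap: 85.5
finger_force: 0.0
([259.0, 173.0], 4923, [611.7, -317.8], 160, 30, -4.6, 18.6)
top50
([11.0, 251.0], 436, [561.5, 4.2], 57, 29, 88.6, 48.6)
([27.0, 315.0], 462, [452.3, 31.7], 95, 29, 88.0, 48.4)
top70
([39.0, 275.0], 1067, [532.2, -60.8], 103, 31, -4.2, 68.5)
t 9.9 p [ 612.8 -316.2  220.7] yaw -5.48 gap 85.7 pad 0.0 F [-1.4 -0.3  0.2]
spin 0.0 then dx,dy [0.3 0.8]
```

```bash
python3 -m creep '[{"x":-0.001,"y":0.0015,"z":0.025,"spin":-0.015},{"x":0,"y":0,"z":0.03,"spin":0},{"x":0,"y":0,"z":0.03,"spin":0},{"x":0,"y":0,"z":0.025,"spin":0},{"x":0,"y":0,"z":0.018,"spin":0},{"x":0,"y":0,"z":0.012,"spin":0},{"x":0,"y":0,"z":0,"spin":0},{"x":0,"y":0,"z":0,"spin":0}]' -1 && python3 -m creep '[{"x":0,"y":0,"z":0,"spin":0},{"x":0,"y":0,"z":0,"spin":0},{"x":0,"y":0,"z":0,"spin":0},{"x":0,"y":0,"z":0,"spin":0},{"x":0,"y":0,"z":0,"spin":0},{"x":0,"y":0,"z":0,"spin":0},{"x":0,"y":0,"z":0,"spin":0},{"x":0,"y":0,"z":0,"spin":0},{"x":0,"y":0,"z":0,"spin":0},{"x":0,"y":0,"z":0,"spin":0}]' 1; python3 w.py 509 51.5 -2.9
```

```text
time_s: 10.7
position: [612.2, -318.2, 81.9]
ee_rot: [[0.997, -0.081, 0.001], [-0.081, -0.997, -0.0], [0.001, 0.0, -1.0]]
wrist_force: [0.2, 0.7, 0.7]
finger_gap: 85.1
finger_force: 0.0
time_s: 11.7
position: [612.2, -318.6, 81.6]
ee_rot: [[0.997, -0.081, 0.001], [-0.081, -0.997, -0.001], [0.001, 0.0, -1.0]]
wrist_force: [-0.3, 0.6, 5.2]
finger_gap: 28.3
finger_force: 60.1
t 11.7 p [ 612.2 -318.6   81.6] yaw -4.66 gap 28.3 pad 60.14228940010071 F [-0.3  0.6  5.2]
spin -0.031 then dx,dy [-121.8 -364.4]
```

```bash
python3 -m creep '[{"x":0,"y":0,"z":-0.02,"spin":0},{"x":0,"y":0,"z":-0.04,"spin":0},{"x":0,"y":0,"z":-0.04,"spin":0},{"x":0,"y":0,"z":0,"spin":-0.031},{"x":-0.0087,"y":-0.026,"z":0,"spin":0},{"x":-0.0087,"y":-0.026,"z":0,"spin":0},{"x":-0.0087,"y":-0.026,"z":0,"spin":0},{"x":-0.0087,"y":-0.026,"z":0,"spin":0},{"x":-0.0087,"y":-0.026,"z":0,"spin":0},{"x":-0.0087,"y":-0.026,"z":0,"spin":0},{"x":-0.0087,"y":-0.026,"z":0,"spin":0},{"x":-0.0087,"y":-0.026,"z":0,"spin":0},{"x":-0.0087,"y":-0.026,"z":0,"spin":0},{"x":-0.0087,"y":-0.026,"z":0,"spin":0},{"x":-0.0087,"y":-0.026,"z":0,"spin":0},{"x":-0.0087,"y":-0.026,"z":0,"spin":0},{"x":-0.0087,"y":-0.026,"z":0,"spin":0},{"x":-0.0087,"y":-0.026,"z":0,"spin":0},{"x":0,"y":0,"z":0,"spin":0},{"x":0,"y":0,"z":0,"spin":0}]'; python3 w.py 509 51.5 -2.9; python3 - <<'E'
from cell import *
import cv2,h
p=capture('wrist');h.world=h.world_fish
cv2.imwrite('pics/w4.png',cv2.cvtColor(p['frame'],cv2.COLOR_RGB2BGR))
for z in((42,58),(62,76),(90,150)):
    for r in h.rects(p,z,300): print(z,r)
E
```

```text
time_s: 13.7
position: [506.6, 9.0, 181.8]
ee_rot: [[1.0, 0.006, 0.0], [0.006, -1.0, 0.029], [0.0, -0.029, -1.0]]
wrist_force: [0.3, -0.8, -1.6]
finger_gap: 28.2
finger_force: 59.5
t 13.7 p [506.6   9.  181.8] yaw 0.37 gap 28.2 pad 59.507043957710266 F [ 0.3 -0.8 -1.6]
spin 0.057 then dx,dy [  0.3 -42.6]
(42, 58) ([198.0, 127.0], 2181, [563.7, 53.7], 39, 29, 86.8, 48.6)
(42, 58) ([306.0, 133.0], 1250, [560.2, -21.4], 29, 22, -0.5, 48.6)
(42, 58) ([186.0, 260.0], 453, [455.1, 69.0], 28, 20, -4.5, 48.5)
(62, 76) ([380.0, 122.0], 1013, [570.3, -66.9], 27, 20, -1.8, 68.6)
(62, 76) ([365.0, 238.0], 1244, [489.9, -64.8], 53, 17, -1.1, 68.6)
(90, 150) ([256.0, 153.0], 7676, [552.6, 9.9], 67, 30, 0.5, 118.9)
(90, 150) ([259.0, 295.0], 3115, [479.4, 10.0], 49, 29, 0.2, 118.8)
```

View pics/w4.png

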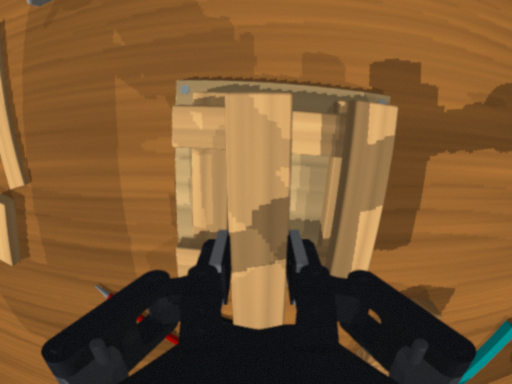

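The held batten at (258,210) sits over the middle of the crib, 43 mm short of its slot and slightly tilted, so some rows were cut. The first batten at (370,190) is still in place. I'll check the joints.

```bash
python3 -m creep '[{"x":0,"y":0,"z":0,"spin":0},{"x":0,"y":0,"z":0,"spin":0}]'; python3 w.py 509 51.5 -2.9; python3 -c "
from cell import sense;import numpy as np
s=sense();print(np.round(s['q'],1),np.round(s['joint_velocities'],1),np.round(s['ee_rot'],3).tolist())"
```

```text
time_s: 13.95
position: [506.7, 8.8, 181.5]
ee_rot: [[1.0, 0.006, -0.001], [0.006, -1.0, 0.029], [-0.0, -0.029, -1.0]]
wrist_force: [-0.1, -0.4, -1.4]
finger_gap: 28.6
finger_force: 59.5
t 13.95 p [506.7   8.8 181.5] yaw 0.35 gap 28.6 pad 59.50636446475983 F [-0.1 -0.4 -1.4]
spin 0.057 then dx,dy [  0.1 -42.7]
[  0.3  -1.6 -10.2  81.4   1.7 179.9] [ 0.1  0.1 -0.   0.1  0.1 -0. ] [[1.0, 0.006, -0.001], [0.006, -1.0, 0.029], [-0.0, -0.029, -1.0]]
```

Joint 6 has hit its 180° limit. A half turn gives an equivalent grasp, so I'll lift a little and turn the other way.

```bash
python3 -m creep '[{"x":0,"y":0,"z":-0.02,"spin":0},{"x":0,"y":0,"z":-0.03,"spin":0},{"x":0,"y":0,"z":0,"spin":-0.07},{"x":0,"y":0,"z":0,"spin":-0.14},{"x":0,"y":0,"z":0,"spin":-0.14},{"x":0,"y":0,"z":0,"spin":-0.14},{"x":0,"y":0,"z":0,"spin":-0.14},{"x":0,"y":0,"z":0,"spin":-0.14},{"x":0,"y":0,"z":0,"spin":-0.14},{"x":0,"y":0,"z":0,"spin":-0.14},{"x":0,"y":0,"z":0,"spin":-0.14},{"x":0,"y":0,"z":0,"spin":-0.14},{"x":0,"y":0,"z":0,"spin":-0.14},{"x":0,"y":0,"z":0,"spin":-0.14},{"x":0,"y":0,"z":0,"spin":-0.07},{"x":0,"y":0,"z":0,"spin":0},{"x":0,"y":0,"z":0,"spin":0}]'; python3 w.py 509 51.5 177.1; python3 -c "
from cell import sense;import numpy as np
s=sense();print(np.round(s['q'],1))"
```

```text
time_s: 15.65
position: [506.7, 7.6, 231.5]
ee_rot: [[-0.113, 0.994, -0.001], [0.993, 0.113, 0.03], [0.029, 0.003, -1.0]]
wrist_force: [0.5, 0.6, -0.2]
finger_gap: 28.3
finger_force: 59.5
t 15.65 p [506.7   7.6 231.5] yaw 96.5 gap 28.3 pad 59.5158451795578 F [ 0.5  0.6 -0.2]
spin -1.407 then dx,dy [-0.1 44. ]
[ 0.2 -1.8 -4.9 87.   1.7 83.7]
```

```bash
python3 -m creep '[{"x":0,"y":0,"z":0,"spin":-0.07},{"x":0,"y":0,"z":0,"spin":-0.14},{"x":0,"y":0,"z":0,"spin":-0.14},{"x":0,"y":0,"z":0,"spin":-0.14},{"x":0,"y":0,"z":0,"spin":-0.14},{"x":0,"y":0,"z":0,"spin":-0.14},{"x":0,"y":0,"z":0,"spin":-0.14},{"x":0,"y":0,"z":0,"spin":-0.14},{"x":0,"y":0,"z":0,"spin":-0.14},{"x":0,"y":0,"z":0,"spin":-0.14},{"x":0,"y":0,"z":0,"spin":-0.077},{"x":0,"y":0.01,"z":0.01,"spin":0},{"x":0,"y":0.01,"z":0.01,"spin":0},{"x":0,"y":0.01,"z":0.01,"spin":0},{"x":0,"y":0.01,"z":0.01,"spin":0},{"x":0,"y":0,"z":0,"spin":0},{"x":0,"y":0,"z":0,"spin":0}]'; python3 w.py 509 49.5 177.1;  python3 - <<'E'
from cell import *
import cv2,h
p=capture('wrist');h.world=h.world_fish
for z in((42,58),(62,76),(90,150)):
    for r in h.rects(p,z,300): print(z,r)
p=capture('top')
import importlib;importlib.reload(h)
for r in h.rects(p,(62,78),100,(380,650,-120,120)): print('top',r)
for r in h.rects(p,(85,150),100,(380,650,-120,120)): print('top',r)
E
```

```text
time_s: 17.35
position: [508.3, 49.3, 192.5]
ee_rot: [[-0.999, 0.047, -0.001], [0.047, 0.998, 0.029], [0.003, 0.029, -1.0]]
wrist_force: [0.2, -0.2, -0.7]
finger_gap: 28.0
finger_force: 59.5
t 17.35 p [508.3  49.3 192.5] yaw 177.3 gap 28.0 pad 59.51300919055939 F [ 0.2 -0.2 -0.7]
spin 0.004 then dx,dy [-0.7  0.2]
(42, 58) ([186.0, 125.0], 2621, [450.8, -5.0], 72, 29, 87.1, 48.6)
(62, 76) ([107.0, 168.0], 4561, [475.8, -57.1], 102, 30, -2.9, 68.6)
(90, 150) ([259.0, 166.0], 9542, [467.6, 52.4], 76, 30, -2.5, 129.7)
(90, 150) ([265.0, 307.0], 1570, [541.3, 48.9], 40, 29, -2.2, 129.6)
top ([250.0, 182.0], 487, [502.4, -61.5], 159, 30, -3.2, 70.6)
```

```bash
python3 -m creep '[{"x":0,"y":0,"z":0.01,"spin":0},{"x":0,"y":0,"z":0.02,"spin":0},{"x":0,"y":0,"z":0.015,"spin":0},{"x":0,"y":0,"z":0.008,"spin":0},{"x":0,"y":0,"z":0.004,"spin":0},{"x":0,"y":0,"z":0.002,"spin":0},{"x":0,"y":0,"z":0.0015,"spin":0},{"x":0,"y":0,"z":0,"spin":0},{"x":0,"y":0,"z":0,"spin":0},{"x":0,"y":0,"z":0,"spin":0}]'; python3 w.py
```

```text
time_s: 18.45
position: [508.6, 50.7, 132.7]
ee_rot: [[-0.999, 0.048, 0.0], [0.048, 0.998, 0.03], [0.001, 0.03, -1.0]]
wrist_force: [-0.8, -0.7, -0.8]
finger_gap: 28.2
finger_force: 59.5
t 18.45 p [508.6  50.7 132.7] yaw 177.27 gap 28.2 pad 59.513999819755554 F [-0.8 -0.7 -0.8]
```

Just above contact. I'll go down 1.2 mm more, open and rise.

```bash
python3 -m creep '[{"x":0,"y":0,"z":0.0012,"spin":0},{"x":0,"y":0,"z":0,"spin":0},{"x":0,"y":0,"z":0,"spin":0}]' && python3 -m creep '[{"x":0,"y":0,"z":0,"spin":0},{"x":0,"y":0,"z":0,"spin":0},{"x":0,"y":0,"z":0,"spin":0},{"x":0,"y":0,"z":0,"spin":0},{"x":0,"y":0,"z":0,"spin":0},{"x":0,"y":0,"z":-0.01,"spin":0},{"x":0,"y":0,"z":-0.02,"spin":0},{"x":0,"y":0,"z":-0.03,"spin":0},{"x":0,"y":0,"z":-0.03,"spin":0},{"x":0,"y":0,"z":-0.03,"spin":0},{"x":0,"y":0,"z":0,"spin":0},{"x":0,"y":0,"z":0,"spin":0}]' -0.6; python3 wr.py; python3 - <<'E'
from cell import *
import cv2,h
p=capture('scene')
for z in((42,58),(62,78)):
    for r in h.rects(p,z,50,(380,650,-120,120)): print(z,r)
cv2.imwrite('pics/s2.png',cv2.cvtColor(p['frame'],cv2.COLOR_RGB2BGR))
E
```

```text
time_s: 18.75
position: [508.6, 50.8, 131.9]
ee_rot: [[-0.999, 0.048, 0.001], [0.048, 0.998, 0.03], [0.001, 0.03, -1.0]]
wrist_force: [-2.1, 0.1, 5.8]
finger_gap: 28.4
finger_force: 60.1
time_s: 19.95
position: [508.8, 47.2, 252.1]
ee_rot: [[-0.999, 0.048, 0.001], [0.048, 0.998, 0.03], [0.0, 0.03, -1.0]]
wrist_force: [1.1, 0.5, -1.1]
finger_gap: 68.5
finger_force: 0.0
([478.0, 115.0], 1014, [446.3, 336.0], 89, 30, -14.7, 18.6)
([163.0, 177.0], 403, [508.1, -47.0], 72, 7, -2.8, 28.5)
top50
([190.0, 121.0], 1960, [450.4, -10.0], 62, 30, 87.3, 48.6)
([197.0, 229.0], 1329, [560.6, -15.7], 63, 30, 87.2, 48.7)
top70
([259.0, 176.0], 5506, [509.6, 52.3], 160, 30, -2.7, 68.6)
([138.0, 162.0], 3749, [486.8, -57.7], 125, 30, -3.2, 68.6)
(42, 58) ([273.0, 212.0], 142, [449.5, -7.1], 60, 29, 86.4, 50.7)
(42, 58) ([243.0, 231.0], 194, [559.6, -12.6], 66, 29, 86.2, 51.0)
(62, 78) ([252.0, 206.0], 306, [486.2, -55.4], 121, 31, -2.6, 70.5)
(62, 78) ([272.0, 234.0], 592, [507.9, 54.8], 160, 31, -2.5, 70.5)
```

View pics/s2.png

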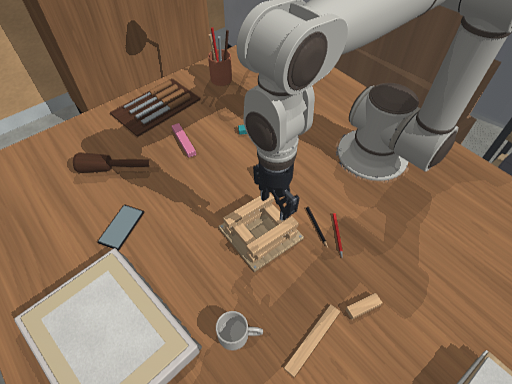

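The picture shows both battens lying flat on the crib at (252,206) and (272,234), tops at 70 mm and within a few mm of their slots. The cup is undisturbed at (233,330), and the gripper is clear of everything. Handing in.

```bash
python3 -c "
from cell import job_done;print(job_done())"
```

```text
the job is handed in; nothing more can be done
None
```

Both 160 mm battens lie flat on the crib, one above each bottom batten and within a few millimetres of its place. The cup, offcut and lath were not touched, and the job was handed in at about 20 s; no verdict was returned.

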